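# Close the anti-spatter paste tub snugly

## Task

On the metalworker's bench, screw the lid of the short, wide paste tub down clockwise until you feel it come up snug on its gasket, stopping before it is overtightened, then let go. Leave the lid of the tall, narrow rod tube as it is.

Things in the scene. Friction and masses are not known exactly. Their poses are not given: they have to be found in the camera images.
- tub_grip (a point): Point on the turning axis of the short wide grey tub's lid, in its grip bar, 133 mm above the bench; turns with it: x along the bar, y across, z up. Tub 104 mm wide on a bolted steel foot plate 190 x 130 mm; black ribbed lid 112 mm wide, flat top at 109 mm, keeps its height; upright bar 84 long, 22 thick, 36 mm high, its top 12 mm above this point. Best: bar parallel to the plate's long sides.
- tub_lid (a joint): Thread turn of the tub's lid, rad, growing clockwise from above. Starts loose at 0 to 0.5, the bar turning with it, and runs at about 0.08 N m to 1.2, where the lid lands on its gasket and this reading stays at 1.2. Any further turn of the lid shows in tub_gasket.
- tub_gasket (a joint): How far the tub's lid has been turned on past first touch of its gasket, rad: 0 until tub_lid is 1.2, then turning takes 0.2 N m rising by 0.8 N m per rad (held still after a step it reads up to 0.2 less). Snug at 0.06 to 0.45, best 0.2 (0.36 N m); beyond 0.5 overtightened. It stays where left, but from beyond 0.25 it eases back to about 0.25 when let go.
- tube_lid (a joint): Turn of the lid of the tall, narrow rod tube, rad, growing clockwise from above; starts at 1.05 to 1.15, to be left alone. Grey plastic tube 74 mm across on a steel foot plate 140 x 100 mm; similar black lid with a shorter bar (70 x 22 mm), whose top is 235 mm above the bench. At least 240 mm from the tub, centre to centre, on its other side.
Not all that is in view belongs to the job. Leave any brown or white look-alike of the part that bears tub_grip alone.

How it is judged:
By the outcome, as a careful person would: the job done as asked, in the order asked, and still so for the second after the job is handed in, with the robot touching nothing.
It also fails if it takes over 42 s, if anything falls off the work surface, if the arm or the gripper's body presses on something with over 40 N, if the wrist force passes 120 N, or if a joint passes its speed limit or range.

## Robot

A 6-joint arm with a two-finger parallel gripper is mounted at the origin on the work surface. World frame = base frame: x ahead of the robot, y to its left, z up, the work surface at z = 0. Lengths are in mm, angles in rad, forces in N, time in s.
With the tool pointing down it reaches from about 350 to 975 mm from the base axis. Payload 7.1 kg.
Tool frame: the origin (TCP) lies on the centre line of the jaws, within the pads' length; the fingertips stand 8 mm ahead of it and the grasp point (between the pads) lies 11 mm behind it; x points along the fingers, z is the direction in which the jaws open and shut, and the axes are right-handed (so a half turn about x gives the same grasp; the last joint's range is limited). The gripper opens to 88 mm and grips with 3 to 60 N. Pads are 20 mm wide; open, the fingers measure 115 mm over their backs; the gripper's body (75 mm by 178 mm) begins 61 mm behind the grasp point.
Start: joints at [-1.284, 0.423, 1.63, -0, 1.089, -0.019], TCP at [188.178, -595.981, 230.675] pointing down, gripper open.
Joint ranges: [-3, 3], [-0.9, 2.11], [0.09, 2.58], [-1.31, 4.45], [0.11, 2.69], [-2.54, 2.54]. Speed limits (rad/s): [2.39, 2.39, 3.01, 3.14, 3.14, 3.14].

## Interface

Orientations are given as a rotation vector (axis times angle).
In Python, from workcell import status, get_image, camera_params, close_job gives the robot as it stands. The module is installed in compiled form; this text tells all that it offers.
- The arm moves only by the tool apply_moves, never from a script. Its argument "increments" is a list of rows, each a list of 7 numbers: the closure in counts, from 0 (fully open) to 255 (shut), then the shift along the tool's x, y, z in mm, then the turn, a rotation vector about the tool's x, y, z in degrees. A call has exactly 8 rows; each row shifts and turns the commanded pose from where the row before left it, along the tool's axes as they then stand; what a row does not reach is not made up. A row lasts 1/8 s, in which the tool goes at most 62.5 mm and 10.7 degrees, less where a joint would pass 70% of its speed; a pose out of reach is approached as far as the arm can. A call with a gripper value outside its range is refused whole. The fingers move at their own pace and stop on an object; the grip force is fixed at half the most. Time passes only in rows, so rows that do not move let the fingers close, or fill a call up. It gives the time, the measured TCP pose, the force and the opening at its end, in the units of the state.
- status.get_obs(): the state, without advancing time (a new reading comes with each control period).
- get_image(name): name is "scene" or "top" or "wrist"; returns the picture (384x512x3 uint8, red, green, blue); there is no depth.
- camera_params(name): a dict with "camera_matrix" (3x3 intrinsics, pixels), "D" ([k1, k2, p1, p2, k3] as OpenCV has them; the pictures are not rectified), "rvec" (rotation vector, rad) and "tvec" (3), from world to camera coordinates, as OpenCV has them; the wrist camera has in their place "T_tool_cam" (4x4, takes a point from camera to tool coordinates, whose origin is the TCP and whose axes are the tool frame's). Camera axes: x right, y down, z forward; pixel columns grow to the right and rows downward; lengths in mm; the calibration is good to about 2 mm. A picture is of the moment at which its call begins: read the wrist's pose just before it. camera_params takes no time and is no camera call.
- close_job(): hands the job in, once; it reports no verdict.
The state is a dict: "t": time; "qpos": joint angles; "qvel": joint speeds; "joint_torque": joint torques, N m; "ee_pos": TCP position; "orientation": TCP orientation; "ft_force": force on the tool from outside, world axes, zero at the start; "moment": the same for the moment, N m; "width": finger opening in mm.
Only numpy, scipy, OpenCV 4.12 (cv2) and the standard library are available. Lean on these libraries where they do the work, as an engineer would, in place of code of your own. Each camera call takes 0.05 s, during which the arm holds its last target.

## Working session

There is one attempt and no reset: what is moved stays moved. The work goes in short steps, Python scripts to look and compute and a tool call to move; the robot and the scene stay as the last step left them, time stands still between calls to the robot, and variables do not carry over. Pictures are saved under pics/ and viewed, and the job is handed in when it is done.

Besides the shell and the picture viewer there is one more tool, called after "Request:" as name(argument=value, ...), one argument or row to a line, values as JSON. apply_moves: Moves the arm, as the interface text tells. Its arguments: {"type":"object","properties":{"increments":{"type":"array"}},"required":["increments"]}

```bash
mkdir -p pics; cat > h.py <<'E'
import numpy as np,cv2
from workcell import status,get_image,camera_params,close_job
def save(n,f):
    im=get_image(n); cv2.imwrite('pics/'+f,im[:,:,::-1]); return im
def ray(n,uv):
    p=camera_params(n); K=np.array(p['camera_matrix']);D=np.array(p['D'])
    if n=='wrist':
        o=status.get_obs();T=np.array(p['T_tool_cam']);R0=cv2.Rodrigues(np.array(o['orientation'],float))[0]
        R=R0@T[:3,:3];c=R0@T[:3,3]+np.array(o['ee_pos'])
    else:
        Rw=cv2.Rodrigues(np.array(p['rvec'],float))[0];R=Rw.T;c=-R@np.array(p['tvec']).ravel()
    q=cv2.undistortPoints(np.array(uv,float).reshape(-1,1,2),K,D).reshape(-1,2)
    return c,(R@np.c_[q,np.ones(len(q))].T).T
def atz(n,uv,z):
    c,d=ray(n,uv); return c+d*((z-c[2])/d[:,2])[:,None]
E
python3 - <<'E'
from h import *
print(status.get_obs())
for n in('scene','top','wrist'):save(n,n+'0.png')
E
```

```text
{'t': 0.0, 'qpos': array([-1.28401982e+00,  4.23842608e-01,  1.63069170e+00, -1.79313153e-05,
        1.08859308e+00, -1.89798559e-02]), 'qvel': array([ 0.00245083,  0.00140152,  0.00160205, -0.00106332, -0.00020694,
       -0.00096935]), 'joint_torque': array([-1.52812179e-03, -5.44631302e+01, -2.73668343e+01,  6.43258612e-02,
        2.27972941e-02, -1.06747862e-04]), 'ee_pos': array([ 188.01144715, -595.47788963,  229.89991753]), 'orientation': array([ 0.9820073 ,  1.33973678, -0.98048358]), 'ft_force': array([ 0.25253003, -0.07786834, -0.12142812]), 'moment': array([-0.01069508, -0.03388121, -0.01075929]), 'width': 87.75812332796245}
```

View pics/scene0.png

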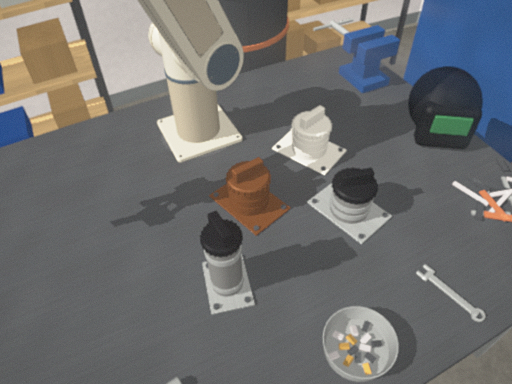

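View pics/top0.png

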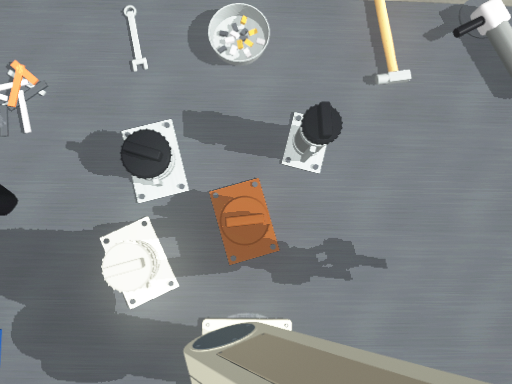

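View pics/wrist0.png

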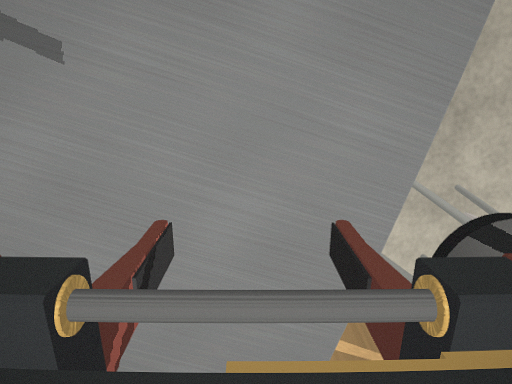

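Candidates in the top view are the black-lidded grey tub (147,155), a white look-alike (130,265), a brown look-alike (245,220) and the tall tube (322,123). The short, wide grey tub with a black lid fits the description, so I'll confirm it in crops.

```bash
python3 - <<'E'
import cv2,numpy as np
a=cv2.imread('pics/top0.png')[110:210,100:210]
b=cv2.imread('pics/scene0.png')[155:245,300:400]
a=cv2.resize(a,None,fx=5,fy=5,interpolation=cv2.INTER_CUBIC)
a=cv2.convertScaleAbs(a,alpha=1.8,beta=20)
cv2.imwrite('pics/c1.png',a)
b=cv2.resize(b,None,fx=6,fy=6,interpolation=cv2.INTER_CUBIC)
cv2.imwrite('pics/c2.png',cv2.convertScaleAbs(b,alpha=1.5,beta=20))
E
```

```text
(no output)
```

View pics/c1.png

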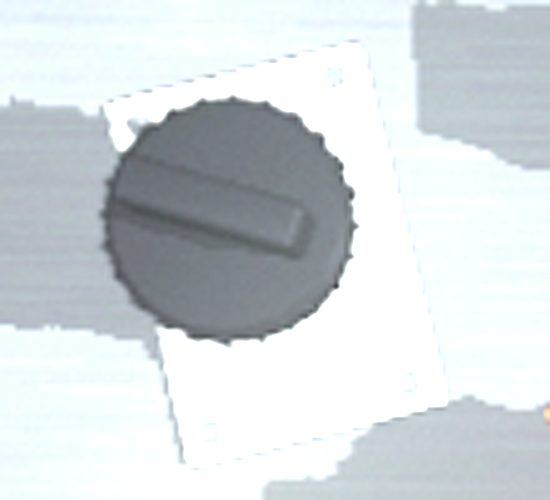

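View pics/c2.png

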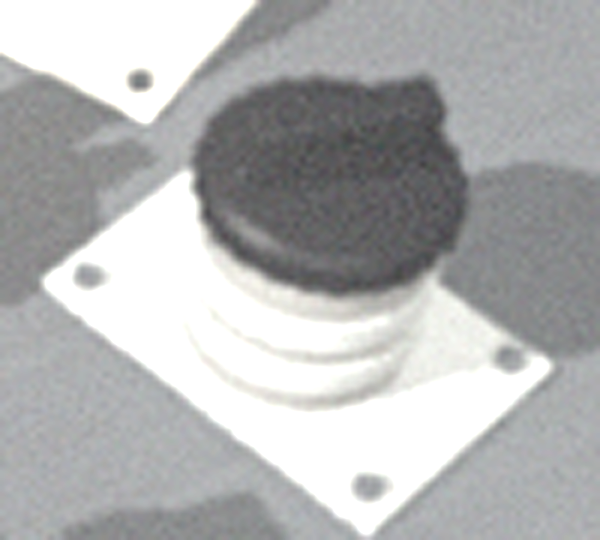

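Both crops confirm it: ribbed black lid, grey tub, plate with 4 bolts. The lid centre is at about (145.8,154) and the bar's top runs from (125.3,145) to (159.8,155.5).

```bash
python3 - <<'E'
from h import *
P=lambda l:[(100+x/5-.4,110+y/5-.4) for x,y in l]
np.set_printoptions(precision=1,suppress=True)
pl=atz('top',P([(105,102),(368,40),(448,405),(187,468)]),8);print(pl,pl.mean(0))
for i in range(4):
  d=pl[(i+1)%4]-pl[i];print(np.linalg.norm(d),np.degrees(np.arctan2(d[1],d[0])))
print(atz('top',P([(229,220),(105,220),(353,220)]),105))
b=atz('top',P([(135,152),(118,200),(293,248),(305,207)]),145);print(b,b.mean(0))
for i,j in((0,3),(1,2)):
  d=b[j]-b[i];print(np.linalg.norm(d),np.degrees(np.arctan2(d[1],d[0])))
print(atz('top',[(322,123)],217))
o=status.get_obs();print(cv2.Rodrigues(o['orientation'])[0])
print(camera_params('wrist'))
E
```

```text
[[572.7 328.6   8. ]
 [607.3 196.7   8. ]
 [421.4 150.6   8. ]
 [387.8 279.4   8. ]] [497.3 238.8   8. ]
136.3488705199546 -75.30776670321694
191.48034006198804 -166.08190204588135
133.1017481501738 104.60727427045458
191.2666370031501 14.890007871331
[[495.8 239.5 105. ]
 [494.8 295.6 105. ]
 [496.8 183.3 105. ]]
[[517.8 271.5 145. ]
 [496.6 277.9 145. ]
 [476.8 201.5 145. ]
 [494.9 196.9 145. ]] [496.5 237.  145. ]
78.04914699779047 -107.103145759155
78.97831428291177 -104.48680108772149
[[ 544.8 -140.1  217. ]]
[[-0.   1.   0.3]
 [ 0.   0.3 -1. ]
 [-1.   0.  -0. ]]
{'camera_matrix': array([[315.9,   0. , 251.3],
       [  0. , 315.9, 189.7],
       [  0. ,   0. ,   1. ]]), 'D': array([-0.,  0.,  0.,  0.,  0.]), 'T_tool_cam': array([[   0. ,   -0.3,    1. , -153.3],
       [   0. ,   -1. ,   -0.3,   73. ],
       [   1. ,    0. ,   -0. ,   -0.1],
       [   0. ,    0. ,    0. ,    1. ]])}
```

```bash
python3 - <<'E'
from h import *
np.set_printoptions(precision=3,suppress=True)
o=status.get_obs();R=cv2.Rodrigues(o['orientation'])[0];print(R)
d=np.array([496.5,239,300])-o['ee_pos'];print(R.T@d, 'per16',R.T@d/16, np.linalg.norm(d))
print(np.degrees(np.arctan2(R[1,2],R[0,2])))
print(camera_params('wrist')['T_tool_cam'])
E
```

```text
[[-0.     0.954  0.301]
 [ 0.001  0.301 -0.954]
 [-1.     0.    -0.001]]
[ -69.087  545.402 -703.116] per16 [ -4.318  34.088 -43.945] 892.5289639708914
-72.47768395867304
[[   0.      -0.271    0.963 -153.305]
 [   0.      -0.963   -0.271   73.01 ]
 [   1.       0.      -0.      -0.081]
 [   0.       0.       0.       1.   ]]
```

Request:
apply_moves(
  increments=[
    [0, -9, 34, -44, 0, 0, 0],
    [0, -9, 34, -44, 0, 0, 0],
    [0, -9, 34, -44, 0, 0, 0],
    [0, -9, 34, -44, 0, 0, 0],
    [0, -9, 34, -44, 0, 0, 0],
    [0, -9, 34, -44, 0, 0, 0],
    [0, -9, 34, -44, 0, 0, 0],
    [0, -6, 34, -44, 0, 0, 0],
  ],
)

```text
t: 1.15
ee_pos: [341.9, -176.8, 300.2]
orientation: [0.981, 1.337, -0.981]
ft_force: [0.2, 0.3, 0.3]
width: 87.9
```

Request:
apply_moves(
  increments=[
    [0, 0, 34, -44, 0, 0, 0],
    [0, 0, 34, -44, 0, 0, 0],
    [0, 0, 34, -44, 0, 0, 0],
    [0, 0, 34, -44, 0, 0, 0],
    [0, 0, 34, -44, 0, 0, 0],
    [0, 0, 34, -44, 0, 0, 0],
    [0, 0, 34, -44, 0, 0, 0],
    [0, 0, 34, -44, 0, 0, 0],
  ],
)

```text
t: 2.15
ee_pos: [495.2, 241.0, 299.5]
orientation: [0.981, 1.339, -0.981]
ft_force: [0.9, -1.3, -0.2]
width: 87.8
```

Request:
apply_moves(
  increments=[
    [0, 0, 0, 0, -8, 0, 0],
    [0, 0, 0, 0, -8, 0, 0],
    [0, 0, 0, 0, -8, 0, 0],
    [0, 0, 0, 0, -8, 0, 0],
    [0, 0, 0, 0, -8, 0, 0],
    [0, 0, 0, 0, -8, 0, 0],
    [0, 0, 0, 0, -8, 0, 0],
    [0, 0, 0, 0, 0, 0, 0],
  ],
)

```text
t: 3.15
ee_pos: [494.8, 239.1, 299.5]
orientation: [0.227, 1.559, -0.227]
ft_force: [-0.0, 0.6, -0.6]
width: 87.8
```

```bash
python3 - <<'E'
from h import *
np.set_printoptions(precision=3,suppress=True)
o=status.get_obs();R=cv2.Rodrigues(o['orientation'])[0];print(R,o['t'],o['ee_pos'],o['qpos'])
print(np.degrees(np.arctan2(R[1,2],R[0,2])))
save('wrist','w1.png');save('top','t1.png')
E
```

```text
[[-0.     0.285  0.959]
 [-0.     0.959 -0.285]
 [-1.    -0.    -0.   ]] 3.15 [494.844 239.055 299.49 ] [0.428 0.237 1.73  0.    1.175 0.717]
-16.552612962575108
```

View pics/w1.png

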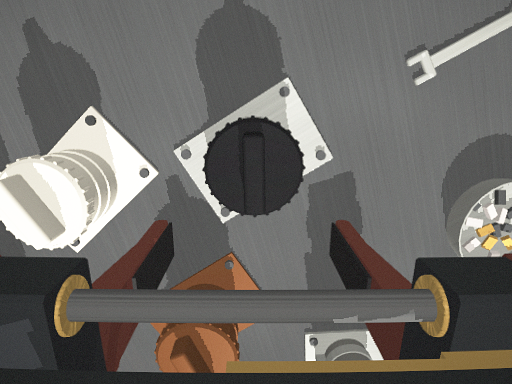

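The lid is centred at about (254,166), and its bar is vertical in the image, between the fingers. I'll enlarge it to measure.

```bash
python3 - <<'E'
import cv2,numpy as np
a=cv2.imread('pics/w1.png')[70:230,165:340]
a=cv2.resize(a,None,fx=4,fy=4,interpolation=cv2.INTER_CUBIC)
a=(255*(np.minimum(a/255.,.75)/.75)**.5).astype('uint8')
cv2.imwrite('pics/c3.png',a[:600])
E
```

```text
(no output)
```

View pics/c3.png

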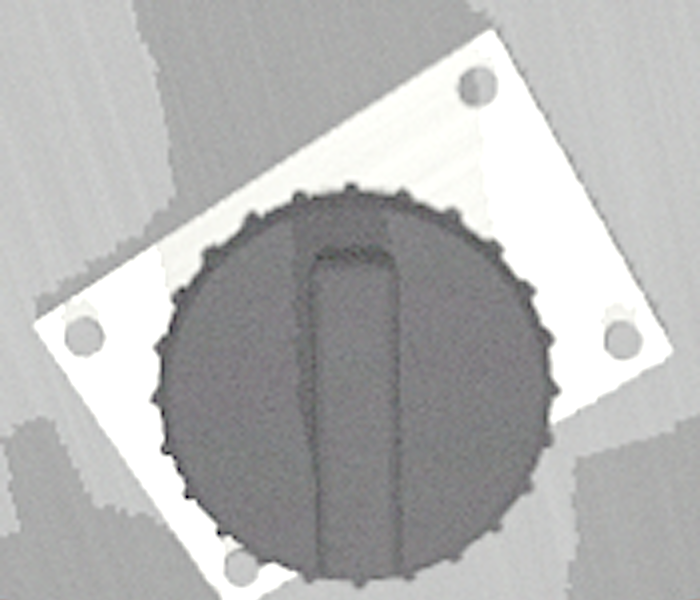

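```bash
python3 - <<'E'
from h import *
np.set_printoptions(precision=1,suppress=True)
P=lambda l:[(165+x/4-.4,70+y/4-.4) for x,y in l]
ang=lambda d:np.degrees(np.arctan2(d[1],d[0]))
b=atz('wrist',P([(313,265),(320,572),(396,262),(402,570)]),145);print(b,b.mean(0),ang(b[1]-b[0]),ang(b[3]-b[2]),np.linalg.norm(b[1]-b[0]))
p=atz('wrist',P([(36,325),(492,30),(672,350),(225,602)]),8)
print(p,(p[0]+p[2])/2,(p[1]+p[3])/2,p.mean(0))
for i in range(4):
  d=p[(i+1)%4]-p[i];print(np.linalg.norm(d),ang(d))
print(atz('wrist',P([(160,385),(552,385),(356,190),(358,582)]),107))
o=status.get_obs();R=cv2.Rodrigues(o['orientation'])[0]
for c in ([496,238,300],):print(R.T@(np.array(c)-o['ee_pos']))
E
```

```text
[[497.8 281.  145. ]
 [476.5 205.3 145. ]
 [517.3 276.  145. ]
 [497.  199.8 145. ]] [497.1 240.5 145. ] -105.73474931190474 -104.92101711428553 78.67983264267984
[[389.8 276.4   8. ]
 [570.2 325.8   8. ]
 [603.8 203.1   8. ]
 [421.5 157.6   8. ]] [496.8 239.7   8. ] [495.9 241.7   8. ] [496.3 240.7   8. ]
187.04418699118864 15.331951694987776
127.2442255865163 -74.67723016290664
187.92226844135283 -165.9879610312874
122.91840420549806 104.93638705803534
[[445.1 258.  107. ]
 [549.8 226.7 107. ]
 [512.5 293.3 107. ]
 [481.4 186.3 107. ]]
[-0.5 -0.7  1.4]
```

Request:
apply_moves(
  increments=[
    [0, 25, 1.2, 1.6, -1.2, 0, 0],
    [0, 25, 0, 0, 0, 0, 0],
    [0, 25, 0, 0, 0, 0, 0],
    [0, 25, 0, 0, 0, 0, 0],
    [0, 25, 0, 0, 0, 0, 0],
    [0, 25, 0, 0, 0, 0, 0],
    [0, 25, 0, 0, 0, 0, 0],
    [0, 0, 0, 0, 0, 0, 0],
  ],
)

```text
t: 4.25
ee_pos: [495.7, 239.3, 123.1]
orientation: [0.209, 1.564, -0.212]
ft_force: [0.1, -0.6, -0.6]
width: 87.5
```

```bash
python3 - <<'E'
from h import *
o=status.get_obs();print(o['ee_pos'],o['ft_force'],o['moment'],o['qpos'])
save('wrist','w2.png')
E
```

```text
[495.66788748 239.26109589 123.10127681] [ 0.13709137 -0.64820139 -0.62381562] [-0.03537549 -0.0276401   0.00221765] [4.28084732e-01 4.67148116e-01 1.86429085e+00 2.09590235e-05
 8.13979020e-01 6.96534060e-01]
```

View pics/w2.png

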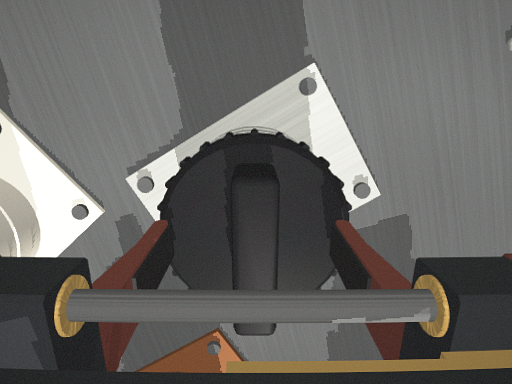

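The fingers straddle the bar at columns 233–278, about 1 mm off centre. I'll nudge and close.

Request:
apply_moves(
  increments=[
    [0, 0, 0.7, 1, 0, 0, 0],
    [200, 0, 0, 0, 0, 0, 0],
    [200, 0, 0, 0, 0, 0, 0],
    [200, 0, 0, 0, 0, 0, 0],
    [200, 0, 0, 0, 0, 0, 0],
    [200, 0, 0, 0, 0, 0, 0],
    [200, 0, 0, 0, 0, 0, 0],
    [200, 0, 0, 0, 0, 0, 0],
  ],
)

```text
t: 5.3
ee_pos: [497.8, 240.2, 124.6]
orientation: [0.209, 1.561, -0.21]
ft_force: [-6.1, 2.6, 5.4]
width: 21.5
```

```bash
cat > s.py <<'E'
from h import *
np.set_printoptions(precision=3,suppress=True)
o=status.get_obs();R=cv2.Rodrigues(o['orientation'])[0]
print(o['t'],o['ee_pos'],o['ft_force'],o['moment'],o['width'],'psi',np.degrees(np.arctan2(R[1,2],R[0,2])),o['qpos'][5],'tq6',o['joint_torque'][5])
E
python3 s.py
```

```text
5.3 [497.775 240.245 124.62 ] [-6.084  2.573  5.367] [0.475 1.072 0.007] 21.473285114074333 psi -15.286057059196382 0.6946067121113615 tq6 -0.007939781353343278
```

Request:
apply_moves(
  increments=[
    [200, 0, 0, -0.8, 0, 0, 0],
    [200, 0, 0, 0, 5, 0, 0],
    [200, 0, 0, 0, 5, 0, 0],
    [200, 0, 0, 0, 5, 0, 0],
    [200, 0, 0, 0, 5, 0, 0],
    [200, 0, 0, 0, 5, 0, 0],
    [200, 0, 0, 0, 5, 0, 0],
    [200, 0, 0, 0, 5, 0, 0],
  ],
)

```text
t: 6.3
ee_pos: [498.1, 240.0, 124.7]
orientation: [0.687, 1.458, -0.687]
ft_force: [2.5, -3.1, -1.0]
width: 21.6
```

```bash
python3 s.py
```

```text
6.3 [498.068 240.015 124.708] [ 2.547 -3.058 -1.027] [-0.647 -0.633  0.064] 21.57541419471307 psi -50.40557442590529 1.309146832393948 tq6 -0.8276084437966347
```

Request:
apply_moves(
  increments=[
    [200, 0, 0, 0, 1, 0, 0],
    [200, 0, 0, 0, 1, 0, 0],
    [200, 0, 0, 0, 1, 0, 0],
    [200, 0, 0, 0, 1, 0, 0],
    [200, 0, 0, 0, 1, 0, 0],
    [200, 0, 0, 0, 1, 0, 0],
    [200, 0, 0, 0, 1, 0, 0],
    [200, 0, 0, 0, 1, 0, 0],
  ],
)

```text
t: 7.3
ee_pos: [498.1, 239.9, 124.7]
orientation: [0.791, 1.42, -0.791]
ft_force: [4.6, -3.7, -2.0]
width: 22.3
```

```bash
python3 s.py
```

```text
7.3 [498.087 239.914 124.699] [ 4.641 -3.673 -2.03 ] [-0.942 -0.882  0.041] 22.284542897593337 psi -58.19906716631756 1.445110097586052 tq6 -0.0964788137935102
```

Request:
apply_moves(
  increments=[
    [200, 0, 0, 0, 0.5, 0, 0],
    [200, 0, 0, 0, 0.5, 0, 0],
    [200, 0, 0, 0, 0.5, 0, 0],
    [200, 0, 0, 0, 0.5, 0, 0],
    [200, 0, 0, 0, 0.5, 0, 0],
    [200, 0, 0, 0, 0.5, 0, 0],
    [200, 0, 0, 0, 0.5, 0, 0],
    [200, 0, 0, 0, 0.5, 0, 0],
  ],
)

```text
t: 8.3
ee_pos: [498.1, 239.9, 124.7]
orientation: [0.844, 1.399, -0.844]
ft_force: [4.2, -4.3, -2.4]
width: 21.7
```

```bash
python3 s.py
```

```text
8.3 [498.088 239.88  124.717] [ 4.24  -4.313 -2.36 ] [-0.967 -0.849  0.121] 21.68454048490174 psi -62.18135800854682 1.514663424270681 tq6 -0.005149862263351679
```

Request:
apply_moves(
  increments=[
    [200, 0, 0, 0, 0.5, 0, 0],
    [200, 0, 0, 0, 0.5, 0, 0],
    [200, 0, 0, 0, 0.5, 0, 0],
    [200, 0, 0, 0, 0.5, 0, 0],
    [200, 0, 0, 0, 0.5, 0, 0],
    [200, 0, 0, 0, 0.5, 0, 0],
    [200, 0, 0, 0, 0.5, 0, 0],
    [200, 0, 0, 0, 0.5, 0, 0],
  ],
)

```text
t: 9.3
ee_pos: [498.1, 239.8, 124.7]
orientation: [0.897, 1.376, -0.897]
ft_force: [5.3, -4.6, -2.3]
width: 21.8
```

```bash
python3 s.py
```

```text
9.3 [498.135 239.829 124.731] [ 5.289 -4.572 -2.303] [-1.013 -0.894  0.2  ] 21.780973915737363 psi -66.1539706680334 1.584191755063233 tq6 0.15055912546813488
```

Request:
apply_moves(
  increments=[
    [200, 0, 0, 0, 0.5, 0, 0],
    [200, 0, 0, 0, 0.5, 0, 0],
    [200, 0, 0, 0, 0.5, 0, 0],
    [200, 0, 0, 0, 0.5, 0, 0],
    [200, 0, 0, 0, 0.5, 0, 0],
    [200, 0, 0, 0, 0.5, 0, 0],
    [200, 0, 0, 0, 0.5, 0, 0],
    [200, 0, 0, 0, 0.5, 0, 0],
  ],
)

```text
t: 10.3
ee_pos: [498.1, 239.8, 124.7]
orientation: [0.95, 1.351, -0.95]
ft_force: [4.0, -5.5, -2.3]
width: 21.8
```

```bash
python3 s.py
```

```text
10.3 [498.113 239.764 124.704] [ 4.009 -5.465 -2.256] [-1.061 -0.935  0.289] 21.786105438144073 psi -70.14469378124386 1.6539321799749258 tq6 0.2049493370577693
```

Request:
apply_moves(
  increments=[
    [200, 0, 0, 0, 0.5, 0, 0],
    [200, 0, 0, 0, 0.5, 0, 0],
    [200, 0, 0, 0, 0.5, 0, 0],
    [200, 0, 0, 0, 0.5, 0, 0],
    [200, 0, 0, 0, 0.5, 0, 0],
    [200, 0, 0, 0, 0.5, 0, 0],
    [200, 0, 0, 0, 0.5, 0, 0],
    [200, 0, 0, 0, 0.5, 0, 0],
  ],
)

```text
t: 11.3
ee_pos: [498.1, 239.7, 124.7]
orientation: [1.003, 1.325, -1.003]
ft_force: [4.9, -5.5, -1.2]
width: 22.0
```

```bash
python3 s.py; python3 -c "
from h import *
save('wrist','w3.png')"
```

```text
11.3 [498.134 239.698 124.723] [ 4.89  -5.454 -1.187] [-1.078 -0.946  0.346] 21.950459981483707 psi -74.13589381431893 1.7236553318981225 tq6 0.25912240147590637
```

View pics/w3.png

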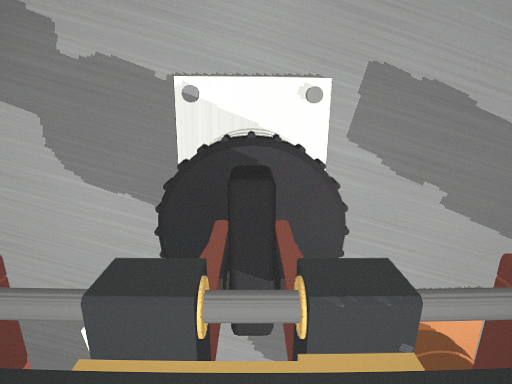

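The bar is now parallel to the plate's long sides and the turning torque is 0.35 N m, which is snug. I'll release and lift off.

Request:
apply_moves(
  increments=[
    [0, 0, 0, 0, 0, 0, 0],
    [0, 0, 0, 0, 0, 0, 0],
    [0, 0, 0, 0, 0, 0, 0],
    [0, 0, 0, 0, 0, 0, 0],
    [0, 0, 0, 0, 0, 0, 0],
    [0, 0, 0, 0, 0, 0, 0],
    [0, 0, 0, 0, 0, 0, 0],
    [0, 0, 0, 0, 0, 0, 0],
  ],
)

```text
t: 12.35
ee_pos: [497.3, 240.5, 124.7]
orientation: [1.005, 1.327, -1.005]
ft_force: [-0.1, 0.2, 0.6]
width: 88.1
```

```bash
python3 s.py
```

```text
12.35 [497.253 240.46  124.659] [-0.115  0.217  0.584] [ 0.016 -0.003 -0.034] 88.12677640300349 psi -74.27540243084064 1.7252267679577866 tq6 -0.00016308435988321435
```

Request:
apply_moves(
  increments=[
    [0, -10, 0, 0, 0, 0, 0],
    [0, -25, 0, 0, 0, 0, 0],
    [0, -25, 0, 0, 0, 0, 0],
    [0, -25, 0, 0, 0, 0, 0],
    [0, -25, 0, 0, 0, 0, 0],
    [0, -25, 0, 0, 0, 0, 0],
    [0, -25, 0, 0, 0, 0, 0],
    [0, -15, 0, 0, 0, 0, 0],
  ],
)

```text
t: 13.35
ee_pos: [497.6, 240.6, 301.6]
orientation: [1.006, 1.326, -1.003]
ft_force: [-0.2, 0.3, 0.1]
width: 87.7
```

```bash
python3 s.py; python3 -c "
from h import *
save('wrist','w4.png');save('top','t4.png')"
```

```text
13.35 [497.575 240.612 301.616] [-0.162  0.293  0.071] [-0.004  0.032 -0.025] 87.69196624388576 psi -74.27689861040082 1.7252392740828604 tq6 -3.593188466766151e-05
```

View pics/w4.png

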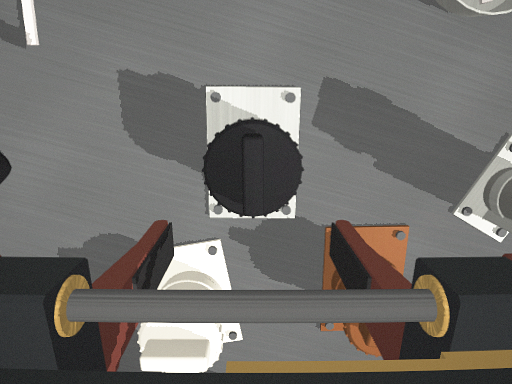

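View pics/t4.png

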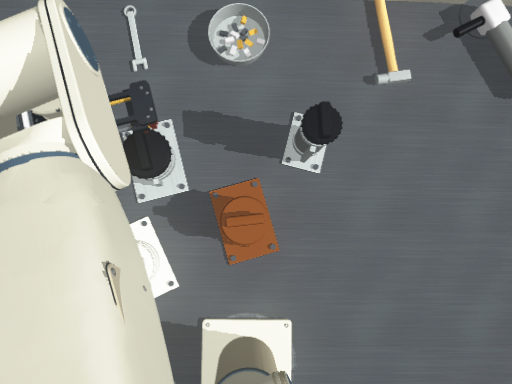

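The wrist view shows the bar, now free, parallel to the plate's long sides (columns 243–264, plate 207–300). The tube at (322,123) in the top view hasn't moved, and the robot is clear.

```bash
python3 -c "
from h import *
print(close_job())"
```

```text
the job is handed in; nothing more can be done
None
```

I gripped the grey tub's black lid by its bar, turned it about 59° clockwise, let go and lifted clear. I handed the job in at about 13.5 s.

- **Snugness:** the torque while turning rose from about 0.06 N m running free to 0.35 N m at the end. That puts the gasket at about 0.18 rad, inside the snug range and short of overtightened. I inferred this figure from the torque and the bar angle.
- **Final picture:** with the gripper open, the bar sits parallel to the plate's long sides. The force sensor read near zero.
- **Other items:** I never touched the tube's lid or the brown and white look-alikes. In the final top view the tube and the brown one look unmoved, but the arm partly hid the white one.

No checks failed. One minor mismatch was a sideways force of up to about 7 N while gripping, from a 1 mm centring error, and it went away on release.

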